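# Index the ball launcher to its next stop

## Task

The table-tennis ball launcher stands on a turntable that is locked by a spring plunger with a red knob. Pull the knob up, turn the turntable anticlockwise (seen from above) to the very next hole - it is out of sight under the disc, so find it by feel - and let the plunger snap fully home there, so that the turntable is locked again. Go gently: do not force the pin against the side of a hole, do not run past the next hole, let go of everything at the end, and leave the cone, the spray can and the bat alone.

Things in the scene. Friction and masses are not known exactly. Their poses are not given: they have to be found in the camera images.
- launcher: Fixed round blue drum, 320 mm across, 66 mm high, origin at the centre of its underside. Above it turns an aluminium disc 310 mm across and 12 mm thick, which carries in its middle the orange head (105 x 84 mm, 66 mm high, its near edge 40 mm from the axis on the knob's side); hopper (up to 130 mm over the disc) and black barrel are on the side away from the knob
- axis (a point): The turntable's vertical turning axis, at the height of the disc's top (100 mm above the table)
- knob (a point): Middle of the plunger's red knob, an upright cylinder 26 mm across, 18 mm high, 130 mm from the axis. With the pin home it is 38 mm above the disc's top; it rises with the plunger and goes round with the disc. Below it a 5 mm gap, then a steel housing 22 mm across and 24 mm high on the disc, so fingertips may reach below the knob. A white stripe on the disc runs from it towards the axis
- plunger (a joint): How far the plunger is pulled up, m: 0 = pin home in a hole, 0.009 to 0.010 = pin tip riding on the ring between holes, 0.018 = end of travel; pull 11 mm or more to clear the hole. A spring pulls it down with 6.5 N at 0, 11 N at 0.018. A tightly gripped knob cannot drop into a hole; slack fingers on both sides can carry it round and let it drop
- turntable (a joint): Angle, rad, growing anticlockwise from above; 0 = the present hole (play 0.01 either way). Light friction (1 N at the knob, 1.5 N more with the pin riding); it stays where left. The next hole is at 0.52 to 0.91, different every time, unseen; the one 0.63 further is one too many. A riding pin drops into a hole by itself when over it and stops the turntable dead
- index: The fixed steel index ring under the disc, out of sight; origin at the centre of the drum's underside. Its holes are 13.5 mm wide along the circle for the 10 mm pin, which drops 9 mm into them. The pin must never be pressed against it, down or sideways, with more than 25 N (letting go of a pulled knob is safe, 11 N)
- cone: Small lime-green marker cone, 150 mm high, foot 100 mm across, standing loose beside the launcher; origin at the centre of its underside. Leave alone
- spray: Yellow spray can, 52 mm across, 150 mm high, standing loose beside the launcher; origin at the centre of its underside. Leave alone
- bat: Table-tennis bat lying loose beside the launcher, red blade 150 mm across, 10 mm thick, with a wooden handle; origin at the blade's middle, underside. Leave alone

How it is judged:
On the way, in this order (a step that is already met when the one before it is completed fails the run):
1. the plunger is pulled up clear of its hole, before the turntable has turned away (value of joint plunger above 0.0095 m and value of joint turntable below 0.1 rad), for 0.05 s.
2. the turntable has been turned away from its hole (value of joint turntable above 0.3 rad), for 0.05 s.
3. the plunger has dropped fully home in the next hole (value of joint plunger below 0.002 m and value of joint turntable between 0.48 and 0.95 rad), for 0.2 s.
At the end, for the whole second after the job is handed in: The plunger is fully home (within 2 mm) in the next hole anticlockwise (turntable between 0.48 and 0.95 rad, where only that hole lies), the turntable at rest and nothing touched; cone, can and bat where they were (all of step 3 and velocity of joint turntable between -0.05 and 0.05 rad/s).
It fails at once if the pin is forced against the index ring with more than 25 N (contact force between index and anything else above 25 N).
It fails at once if the turntable runs past the next hole (beyond 1.04 rad) (value of joint turntable above 1.04 rad).
It fails at once if the cone, the spray can or the bat is shifted by more than 20 mm or tipped (distance of any of cone, spray, bat from where it was at the start of the episode above 0.02 m or angle between any of cone, spray's own z axis and vertical above 0.3 rad).
It also fails if it takes over 48 s, if anything falls off the work surface, if the arm or the gripper's body presses on something with over 40 N, if the wrist force passes 120 N, or if a joint passes its speed limit or range.

## Robot

A 6-joint arm with a two-finger parallel gripper is mounted at the origin on the work surface. World frame = base frame: x ahead of the robot, y to its left, z up, the work surface at z = 0. Lengths are in m, angles in rad, forces in N, time in s.
With the tool pointing down it reaches from about 0.25 to 0.85 m from the base axis. Payload 12.5 kg.
Tool frame: the origin (TCP) lies between the finger pads; the fingertips stand 8 mm ahead of it and the grasp point (between the pads) lies 11 mm behind it; z points along the fingers, y is the line along which they close (so a half turn about z gives the same grasp; the last joint's range is limited). The gripper opens to 93 mm and grips with 3 to 60 N. Pads are 15 mm wide; open, the fingers measure 128 mm over their backs; the gripper's body (75 mm by 188 mm) begins 65 mm behind the grasp point.
Start: joints at [1.081, 0.351, 1.652, -0, 1.139, -0.085], TCP at [0.217, 0.506, 0.227] pointing down, gripper open.
Joint ranges: [-2.75, 2.75], [-0.79, 2.1], [0.01, 2.65], [-1.57, 4.71], [0.07, 3.14], [-2.87, 2.87]. Speed limits (rad/s): [2.22, 2.22, 2.79, 3.14, 3.14, 3.14].

## Interface

Orientations are given as [roll, pitch, yaw] about the fixed x, y, z axes, in that order (R = Rz(yaw) Ry(pitch) Rx(roll)).
In Python, from plant import * gives the robot as it stands.
- The arm moves only by the tool apply_moves, never from a script. Its argument "moves" is a list that holds one entry, the list of rows, each a list of 7 numbers: the turn, a rotation vector about the world's x, y, z in degrees, then the shift along the world's x, y, z in cm, then the opening, from 0 (shut) to 1 (fully open). A call has 1 to 8 rows; each row is the pose to reach, as a shift and turn from the pose commanded when the call began; what a row does not reach only later rows make up. A row lasts 1/8 s, in which the tool goes at most 62.5 mm and 10.7 degrees, less where a joint would pass 70% of its speed; a pose out of reach is approached as far as the arm can. A call with a gripper value outside its range is refused whole. The fingers move at their own pace and stop on an object; "newtons" is the grip in N (left out, the last holds). Time passes only in rows, so rows that repeat a pose let the fingers close. It gives the time, the measured TCP pose, the force, the opening and the grip force at its end, in the units of the state.
- get_state(): the state, without advancing time (a new reading comes with each control period).
- read_camera(name): name is "side" or "top"; returns (picture, depth): 400x640x3 uint8, red, green, blue; 400x640 float32, m along the optical axis (not along the pixel's ray), 0 where there is no reading.
- camera_info(name): a dict with "fovy" (degrees; the focal length in pixels is half the picture's height over the tangent of half this angle, whatever the lens; pixels are square), "cx", "cy" (the principal point, pixels), "pose" (4x4, takes a point from camera to world coordinates). Camera axes: x right, y up, looking along -z (the intrinsics and any distortion apply to the point x, -y, -z); pixel columns grow to the right and rows downward; lengths in m; the calibration is good to about 2 mm. A picture is of the moment at which its call begins. camera_info takes no time and is no camera call.
- sign_off(): hands the job in; it is judged then, once.
The state is a dict: "clock": time; "q": joint angles; "dq": joint speeds; "tau": joint torques, N m; "position": TCP position; "ee_rot": TCP orientation; "contact_force": force on the tool from outside, world axes, zero at the start; "moment": the same for the moment, N m; "width": opening from 0.0 (shut) to 1.0 (fully open); "finger_force": force on a finger pad.
Only numpy, scipy, OpenCV 4.12 (cv2) and the standard library are available. Lean on these libraries where they do the work, as an engineer would, in place of code of your own. Each camera call takes 0.05 s, during which the arm holds its last target. There are 200 camera calls.

## Working session

There is one attempt and no reset: what is moved stays moved. The work goes in short steps, Python scripts to look and compute and a tool call to move; the robot and the scene stay as the last step left them, time stands still between calls to the robot, and variables do not carry over. Pictures are saved under pics/ and viewed, at most 10 in all, crops included, and the job is handed in when it is done.

Besides the shell and the picture viewer there is one more tool, called after ">>>" by a JSON object that holds its "method" and its "body", one argument or row to a line. apply_moves: Moves the arm, as the interface text tells. Its arguments: {"type":"object","properties":{"moves":{"type":"array","items":{"type":"array","items":{"type":"array","items":{"type":"number"}}}},"newtons":{"type":"number"}},"required":["moves"]}

```bash
mkdir -p pics
cat > h.py <<'E'
from plant import *
import numpy as np, cv2
def cam(n):
    p,d=read_camera(n); i=camera_info(n); return p,d,i
def pt(d,i,u,v,r=1):
    w=d[v-r:v+r+1,u-r:u+r+1]; z=np.median(w[w>0])
    f=200/np.tan(np.radians(i["fovy"])/2)
    c=np.array([(u-i["cx"])*z/f,-(v-i["cy"])*z/f,-z,1]); return (np.array(i["pose"])@c)[:3]
E
python3 - <<'E'
from h import *
for n in("top","side"):
    p,d,i=cam(n); cv2.imwrite(f"pics/{n}0.png",p[...,::-1]); np.save(f"pics/{n}0.npy",d)
    print(n,i)
print(get_state())
p,d,i=cam("top")
h=cv2.cvtColor(p,cv2.COLOR_RGB2HSV)
E
```

```text
top {'fovy': 55.5466811350065, 'cx': 321.0401749290617, 'cy': 196.73064976383648, 'pose': array([[ 0.00513557,  0.99682352, -0.07947643,  0.50618307],
       [-0.99997736,  0.00477379, -0.00474136,  0.06224539],
       [-0.00434689,  0.07949898,  0.99682547,  1.04051392],
       [ 0.        ,  0.        ,  0.        ,  1.        ]])}
side {'fovy': 55.335668792851315, 'cx': 316.9729975807764, 'cy': 196.9913766865136, 'pose': array([[ 0.99544425,  0.06959888, -0.06516709,  0.52017614],
       [-0.09532926,  0.73910906, -0.66680592, -0.5191101 ],
       [ 0.00175664,  0.66998045,  0.74237667,  0.77089679],
       [ 0.        ,  0.        ,  0.        ,  1.        ]])}
{'clock': 0.1, 'q': array([ 1.08139778e+00,  3.51166960e-01,  1.65231207e+00,  7.15617785e-06,
        1.13909760e+00, -8.46147312e-02]), 'dq': array([-0.00054962, -0.00095926, -0.00220827,  0.00037944, -0.00219572,
       -0.00220924]), 'tau': array([ 8.23285591e-04, -4.98034108e+01, -2.85699069e+01,  7.00265053e-02,
        2.39510142e-02, -9.09050414e-05]), 'position': array([0.21645202, 0.50531415, 0.22618194]), 'ee_rot': array([-3.14061274e+00, -8.96337223e-05,  2.73680580e+00]), 'contact_force': array([-0.11295688, -0.95613494,  0.55105777]), 'moment': array([ 0.00848742, -0.01754381,  0.03156582]), 'finger_force': 0.0, 'width': 0.9992875517970964}
```

View pics/top0.png

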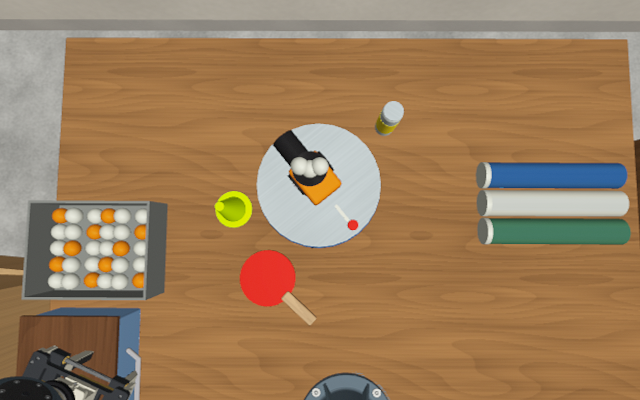

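View pics/side0.png

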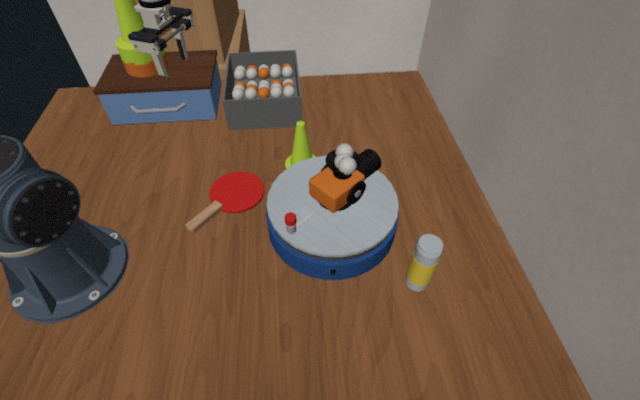

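Top view: the disc centre is near (319,185), the knob at (352,225) and the head at (317,182). The cone is at (234,209), the can at (390,117) and the bat at (268,278). Side view: the knob is at (290,218). Anticlockwise takes the knob to the right and then up in the top image, away from the cone and bat.

Run:
```python
from h import *
K={}
for n in("top","side"):
    p=cv2.imread(f"pics/{n}0.png"); d=np.load(f"pics/{n}0.npy"); i=camera_info(n)
    f=200/np.tan(np.radians(i["fovy"])/2)
    v,u=np.mgrid[:400,:640]; P=np.stack([(u-i["cx"])*d/f,-(v-i["cy"])*d/f,-d,np.ones_like(d)],-1)@np.array(i["pose"]).T
    h=cv2.cvtColor(p,cv2.COLOR_BGR2HSV)
    z=P[...,2]
    m=(d>0)&(abs(z-.1)<.008)&(h[...,1]<70)&(np.hypot(P[...,0]-.5,P[...,1]-.06)<.25)
    (cx,cy),r=cv2.minEnclosingCircle(P[m][:,:2].astype(np.float32)[:,None])
    q=P[m][:,:2]; print(n,"disc",cx,cy,r,np.median(z[m]), (q.max(0)+q.min(0))/2,(q.max(0)-q.min(0))/2)
    red=((h[...,0]<6)|(h[...,0]>174))&(h[...,1]>150)&(h[...,2]>80)&(np.hypot(P[...,0]-cx,P[...,1]-cy)<.16)&(z>.1)
    R=P[red]; t=R[R[:,2]>np.percentile(R[:,2],90)-.006]
    print("knob",len(R),R[:,:3].mean(0),R[:,:3].min(0),R[:,:3].max(0),"top",t[:,:3].mean(0), (t.min(0)+t.max(0))[:3]/2)
    k=t[:,:2].mean(0)-[cx,cy]; print("r",np.hypot(*k),np.degrees(np.arctan2(k[1],k[0])))
    # stripe/white
    for nm,lo,hi in(("cone",(30,150,80),(45,255,255)),("yel",(22,150,80),(29,255,255)),("org",(8,200,80),(18,255,255))):
        M=(cv2.inRange(h,lo,hi)>0)&(np.hypot(P[...,0]-cx,P[...,1]-cy)<.3)&(d>0)
        if M.any(): print(nm,P[M][:,:3].mean(0),P[M][:,:3].min(0),P[M][:,:3].max(0))
```

```text
top disc 0.6133980751037598 0.07309378683567047 0.1545589417219162 0.09982915199321796 [0.60476281 0.07342695] [0.14522059 0.15379529]
knob 84 [ 0.51196217 -0.00284447  0.21041545] [ 0.50189177 -0.01842621  0.14395581] [0.52301086 0.06224539 1.04051392] top [ 0.51196217 -0.00284447  0.21041545] [0.51245132 0.02190959 0.59223486]
r 0.12671172599453384 -143.1802653116918
cone [0.55248374 0.29665347 0.04588312] [ 0.50494038  0.25738855 -0.00381601] [0.60373241 0.36102694 0.15367968]
yel [ 0.71553037 -0.00093075  0.05195955] [ 0.50489871 -0.12523344 -0.00410114] [0.81990014 0.3609155  0.10468197]
org [0.59839955 0.06823327 0.1650158 ] [0.55970774 0.02240046 0.11372705] [0.645362   0.14146154 0.20511184]
side disc 0.6132171750068665 0.07458927482366562 0.15584824979305267 0.10097217421845084 [0.60418854 0.07494876] [0.14557438 0.15538452]
knob 118 [ 0.51308034 -0.01264006  0.14466341] [ 0.50219571 -0.02211386  0.13119503] [0.52382933 0.00161895 0.14997467] top [ 0.51283151 -0.01044351  0.1474871 ] [ 0.51301252 -0.00890807  0.14681493]
r 0.13155932426784947 -139.73336263830458
cone [0.54966329 0.29504823 0.08154077] [0.50616169 0.27903129 0.00240716] [0.59397444 0.34426378 0.15287995]
yel [ 0.77083659 -0.11296909  0.06834255] [ 0.5060107  -0.13173034 -0.00331417] [0.84448761 0.36976097 0.11775979]
org [0.61063732 0.04539463 0.14444104] [0.5621016  0.02007359 0.1065386 ] [0.69248008 0.11212562 0.18961949]
```

>>> {"method": "apply_moves", "body": {
  "moves": [
    [[0,0,-80,20,-35,0,1],[0,0,-80,20,-35,0,1],[0,0,-80,20,-35,0,1],[0,0,-80,20,-35,0,1],[0,0,-80,20,-35,0,1],[0,0,-80,20,-35,0,1],[0,0,-80,20,-35,0,1],[0,0,-80,20,-35,0,1]]
  ]
}}

```text
clock: 1.15
position: [0.4173, 0.1539, 0.2265]
ee_rot: [-3.141, 0.0, 1.333]
contact_force: [0.6, -0.3, -0.2]
width: 1.0
finger_force: 0.0
```

>>> {"method": "apply_moves", "body": {
  "moves": [
    [[0,0,-36.8,9.5,-16.4,0,0.6],[0,0,-36.8,9.5,-16.4,0,0.6],[0,0,-36.8,9.5,-16.4,0,0.6],[0,0,-36.8,9.5,-16.4,0,0.6],[0,0,-36.8,9.5,-16.4,-4,0.6],[0,0,-36.8,9.5,-16.4,-4,0.6],[0,0,-36.8,9.5,-16.4,-4,0.6]]
  ]
}}

```text
clock: 2.02
position: [0.512, -0.0084, 0.1876]
ee_rot: [3.141, -0.0, 0.699]
contact_force: [-0.1, -0.5, -0.1]
width: 0.604
finger_force: 0.0
```

Run:
```python
from h import *
s=get_state(); print(s["position"],s["ee_rot"],s["width"],s["q"])
a,_,_=cam("side"); b,_,_=cam("top")
A=cv2.resize(a[130:280,210:410],(800,600),interpolation=2)
cv2.imwrite("pics/s1.png",A[...,::-1])
```

```text
[ 0.51195912 -0.00836478  0.18764019] [ 3.14109233e+00 -4.65224005e-04  6.98600852e-01] 0.6041811312400123 [-1.07272321e-01  3.28440049e-01  1.79015574e+00 -1.26997425e-05
  1.02231375e+00  7.64929888e-01]
```

View pics/s1.png

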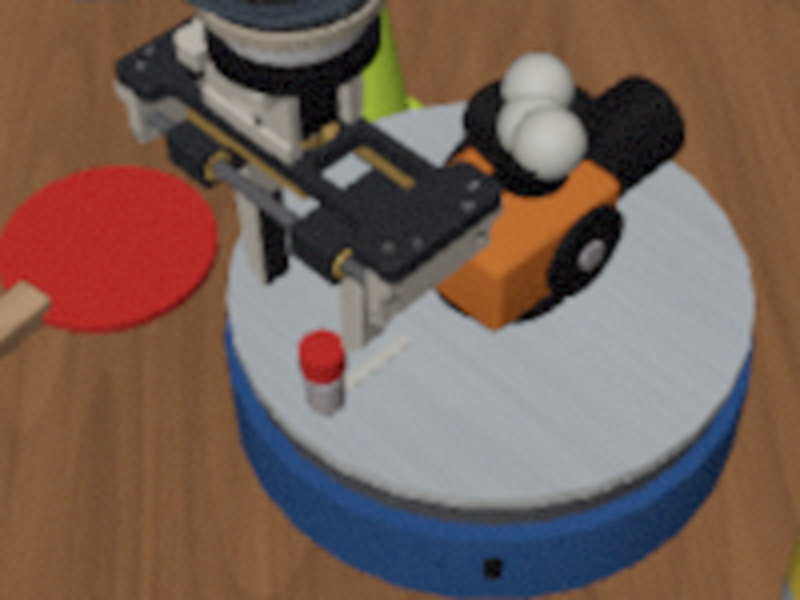

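The knob is at crop (322,355), between the two fingertips at (275,275) and (360,340) once their height is allowed for. The path down is clear.

>>> {"method": "apply_moves", "body": {
  "moves": [
    [[0,0,0,0.1,-0.1,-2,0.6],[0,0,0,0.1,-0.1,-4,0.6],[0,0,0,0.1,-0.1,-6,0.6],[0,0,0,0.1,-0.1,-6,0.6],[0,0,0,0.1,-0.1,-6,0.36],[0,0,0,0.1,-0.1,-6,0.36],[0,0,0,0.1,-0.1,-6,0.36]]
  ],
  "newtons": 3
}}

```text
clock: 3.0
position: [0.5128, -0.0095, 0.1272]
ee_rot: [3.141, -0.001, 0.698]
contact_force: [-0.3, 0.4, 0.6]
width: 0.375
finger_force: 0.0
```

>>> {"method": "apply_moves", "body": {
  "moves": [
    [[0,0,0,0,0,0,0.25],[0,0,0,0,0,0,0.25],[0,0,0,0,0,0,0.25],[0,0,0,0,0,0,0.25]]
  ],
  "newtons": 3
}}

```text
clock: 3.5
position: [0.5127, -0.0095, 0.1268]
ee_rot: [3.141, -0.0, 0.698]
contact_force: [-1.6, 0.6, 3.8]
width: 0.278
finger_force: 3.0
```

>>> {"method": "apply_moves", "body": {
  "moves": [
    [[0,0,0,0,0,0,0.2],[0,0,0,0,0,0,0.2],[0,0,0,0,0,0,0.2]]
  ],
  "newtons": 30
}}

```text
clock: 3.88
position: [0.5127, -0.0095, 0.1268]
ee_rot: [3.141, -0.0, 0.698]
contact_force: [-2.2, 0.5, 5.6]
width: 0.273
finger_force: 30.0
```

>>> {"method": "apply_moves", "body": {
  "moves": [
    [[0,0,0,0,0,0.4,0.2],[0,0,0,0,0,0.8,0.2],[0,0,0,0,0,1.2,0.2],[0,0,0,0,0,1.45,0.2],[0,0,0,0,0,1.45,0.2],[0,0,0,0,0,1.45,0.2]]
  ]
}}

```text
clock: 4.62
position: [0.5124, -0.0094, 0.141]
ee_rot: [-3.141, 0.0, 0.698]
contact_force: [2.3, 2.8, -10.5]
width: 0.268
finger_force: 30.0
```

Run:
```python
import numpy as np
r=np.array([-10.03,-8.35])
for t in list(np.arange(.05,.41,.05))+list(np.arange(.42,1.0,.02)):
    c,s=np.cos(t),np.sin(t); q=np.array([[c,-s],[s,c]])@r-r
    print(round(t,2),round(np.degrees(t),1),q.round(2))
```

```text
0.05 2.9 [ 0.43 -0.49]
0.1 5.7 [ 0.88 -0.96]
0.15 8.6 [ 1.36 -1.41]
0.2 11.5 [ 1.86 -1.83]
0.25 14.3 [ 2.38 -2.22]
0.3 17.2 [ 2.92 -2.59]
0.35 20.1 [ 3.47 -2.93]
0.4 22.9 [ 4.04 -3.25]
0.42 24.1 [ 4.28 -3.36]
0.44 25.2 [ 4.51 -3.48]
0.46 26.4 [ 4.75 -3.58]
0.48 27.5 [ 4.99 -3.69]
0.5 28.6 [ 5.23 -3.79]
0.52 29.8 [ 5.47 -3.88]
0.54 30.9 [ 5.72 -3.97]
0.56 32.1 [ 5.97 -4.05]
0.58 33.2 [ 6.22 -4.13]
0.6 34.4 [ 6.47 -4.2 ]
0.62 35.5 [ 6.72 -4.27]
0.64 36.7 [ 6.97 -4.34]
0.66 37.8 [ 7.23 -4.4 ]
0.68 39.0 [ 7.48 -4.45]
0.7 40.1 [ 7.74 -4.5 ]
0.72 41.3 [ 8.   -4.54]
0.74 42.4 [ 8.25 -4.58]
0.76 43.5 [ 8.51 -4.61]
0.78 44.7 [ 8.77 -4.64]
0.8 45.8 [ 9.03 -4.66]
0.82 47.0 [ 9.29 -4.68]
0.84 48.1 [ 9.55 -4.69]
0.86 49.3 [ 9.81 -4.7 ]
0.88 50.4 [10.08 -4.7 ]
0.9 51.6 [10.34 -4.7 ]
0.92 52.7 [10.6  -4.69]
0.94 53.9 [10.86 -4.67]
0.96 55.0 [11.12 -4.66]
0.98 56.1 [11.38 -4.63]
1.0 57.3 [11.64 -4.6 ]
```

>>> {"method": "apply_moves", "body": {
  "moves": [
    [[0,0,2.9,0.43,-0.49,0,0.2],[0,0,5.7,0.88,-0.96,0,0.2],[0,0,8.6,1.36,-1.41,0,0.2],[0,0,11.5,1.86,-1.83,0,0.2],[0,0,14.3,2.38,-2.22,0,0.2],[0,0,17.2,2.92,-2.59,0,0.2],[0,0,22.9,4.04,-3.25,0,0.2],[0,0,22.9,4.04,-3.25,0,0.2]]
  ]
}}

```text
clock: 5.62
position: [0.5529, -0.0423, 0.1407]
ee_rot: [-3.141, 0.001, 1.097]
contact_force: [0.5, 1.2, -9.5]
width: 0.272
finger_force: 30.0
```

>>> {"method": "apply_moves", "body": {
  "moves": [
    [[0,0,0,0,0,-0.2,0.2],[0,0,0,0,0,-0.35,0.2],[0,0,0,0,0,-0.35,0.32],[0,0,0,0,0,-0.35,0.32],[0,0,0,0,0,-0.5,0.32]]
  ],
  "newtons": 5
}}

```text
clock: 6.25
position: [0.5531, -0.0419, 0.1363]
ee_rot: [3.141, -0.0, 1.098]
contact_force: [-0.5, 0.4, -0.9]
width: 0.319
finger_force: 0.0
```

>>> {"method": "apply_moves", "body": {
  "moves": [
    [[0,0,1.2,0.24,-0.11,0,0.32],[0,0,2.3,0.47,-0.23,0,0.32],[0,0,3.5,0.71,-0.33,0,0.32],[0,0,4.6,0.95,-0.44,0,0.32],[0,0,5.7,1.19,-0.54,0,0.32],[0,0,5.7,1.19,-0.54,0,0.32]]
  ]
}}

```text
clock: 7.0
position: [0.5652, -0.0476, 0.136]
ee_rot: [3.141, 0.0, 1.198]
contact_force: [-1.4, 1.0, -0.7]
width: 0.321
finger_force: 0.8
```

```bash
cat > m.py <<'E'
from h import *
import sys
o=[]
for n in("side","top"):
    p,d,i=cam(n)
    h=cv2.cvtColor(p,cv2.COLOR_RGB2HSV); f=200/np.tan(np.radians(i["fovy"])/2)
    v,u=np.mgrid[:400,:640]; P=np.stack([(u-i["cx"])*d/f,-(v-i["cy"])*d/f,-d,np.ones_like(d)],-1)@np.array(i["pose"]).T
    m=((h[...,0]<6)|(h[...,0]>174))&(h[...,1]>150)&(h[...,2]>60)&(d>0)&(abs(np.hypot(P[...,0]-.613,P[...,1]-.074)-.13)<.03)&(P[...,2]>.11)
    R=P[m]
    if len(R)>3:
        ang=np.degrees(0)+np.arctan2(R[:,1].mean()-.074,R[:,0].mean()-.613)-np.arctan2(-.0835,-.1003)
        print(n,len(R),"zmax %.4f zmin %.4f"%tuple(np.percentile(R[:,2],[95,5])),R[:,:2].mean(0).round(4),"ang %.3f"%ang,"px",u[m].mean().round(1),v[m].mean().round(1))
    else: print(n,len(R))
    if len(sys.argv)>1 and n=="side":
        cv2.imwrite(f"pics/{sys.argv[1]}.png",cv2.resize(p[130:280,210:410],(800,600),interpolation=2)[...,::-1])
E
python3 m.py s2
```

```text
side 138 zmax 0.1582 zmin 0.1426 [ 0.5621 -0.05  ] ang 0.487 px 314.9 228.6
top 0
```

View pics/s2.png

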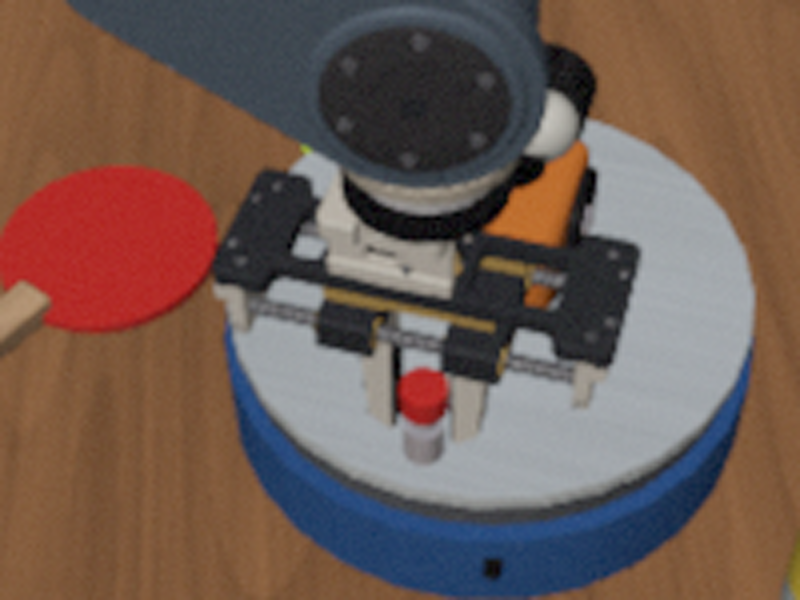

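The knob at crop (423,397) is held slackly between the fingers, riding on the ring with its top at z 0.158 and the angle at 0.487. I'll go on in 0.02 rad steps, shorter than the play in the hole, and check for the drop after each one.

>>> {"method": "apply_moves", "body": {
  "moves": [
    [[0,0,0.6,0.12,-0.05,0,0.32],[0,0,1.1,0.24,-0.09,0,0.32],[0,0,1.1,0.24,-0.09,0,0.32]]
  ],
  "newtons": 3
}}

```text
clock: 7.48
position: [0.5671, -0.0482, 0.136]
ee_rot: [-3.141, 0.0, 1.217]
contact_force: [-2.7, 1.2, -0.2]
width: 0.324
finger_force: 1.9
```

```bash
python3 m.py
```

```text
side 136 zmax 0.1580 zmin 0.1418 [ 0.5637 -0.0505] ang 0.500 px 315.8 228.9
top 0
```

>>> {"method": "apply_moves", "body": {
  "moves": [
    [[0,0,0.6,0.12,-0.04,0,0.32],[0,0,1.2,0.25,-0.09,0,0.32],[0,0,1.2,0.25,-0.09,0,0.32]]
  ]
}}

```text
clock: 7.95
position: [0.5706, -0.0494, 0.1365]
ee_rot: [3.14, -0.0, 1.238]
contact_force: [0.2, -0.5, -0.3]
width: 0.32
finger_force: 0.0
```

```bash
python3 m.py
```

```text
side 132 zmax 0.1491 zmin 0.1349 [ 0.5675 -0.0521] ang 0.530 px 317.7 231.8
top 0
```

The knob's top has dropped 9 mm to z 0.149 at about 0.53 rad, so the pin is home. I'll open the fingers and withdraw.

>>> {"method": "apply_moves", "body": {
  "moves": [
    [[0,0,0,0,0,0,0.6],[0,0,0,0,0,0,0.6],[0,0,0,0,0,0,0.6],[0,0,0,0,0,3,0.6],[0,0,0,0,0,6,0.6],[0,0,0,0,0,10,0.6],[0,0,0,0,0,10,0.6]]
  ]
}}

```text
clock: 8.93
position: [0.571, -0.0494, 0.239]
ee_rot: [3.136, -0.001, 1.238]
contact_force: [0.3, -0.3, -0.2]
width: 0.604
finger_force: 0.0
```

```bash
python3 m.py s3
```

```text
side 125 zmax 0.1492 zmin 0.1336 [ 0.5683 -0.0523] ang 0.536 px 318.1 231.8
top 0
```

View pics/s3.png

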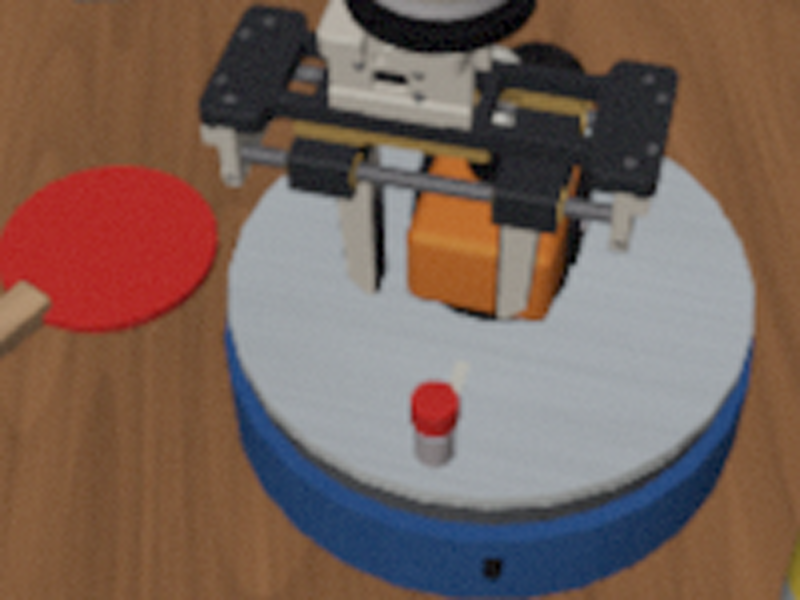

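The knob at crop (435,408) stands free and fully down at about 0.535 rad. The fingers are clear above it and the bat hasn't moved.

```bash
python3 -c "
from plant import *
print(sign_off())"
```

```text
the job is handed in; nothing more can be done
None
```

The plunger dropped home in the next hole, at about 0.53 rad anticlockwise. The knob has been let go, the gripper is raised clear and the job is handed in at about 9 s; the sign-off gave no verdict.

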